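# Seat the blank in the cradle and swing the keeper bar over it

### The arm

A 6-joint arm with a two-finger parallel gripper is mounted at the origin on the work surface. World frame = base frame: x ahead of the robot, y to its left, z up, the work surface at z = 0. Lengths are in mm, angles in rad, forces in N, time in s.
With the tool pointing down it reaches from about 350 to 875 mm from the base axis. Payload 4.2 kg.
Tool frame: the origin (TCP) lies midway between the tips of the shut fingers; the grasp point (between the pads) lies 19 mm behind it (arm.tcp_to_grasp is the distance from the TCP to the grasp point, in mm); z points along the fingers, y is the line along which they close (so a half turn about z gives the same grasp; the last joint's range is limited). The gripper opens to 85 mm and grips with 20 to 120 N. Pads are 22 mm wide; open, the fingers measure 114 mm over their backs; the gripper's body (76 mm by 85 mm) begins 54 mm behind the grasp point. The pads swing forward as they close: fully open they stand 13 mm farther back than shut.
Start: joints at [1.599, 0.385, 0.008, 0, -1.194, -0.259], TCP at [142.941, 608.413, 207.612] pointing down, gripper open.
Joint ranges: [-3.14, 3.14], [-1.21, 2.06], [-1.07, 1.41], [-3.16, 2.05], [-2.99, -0.16], [-3.1, 3.1]. Speed limits (rad/s): [2.79, 2.79, 3.14, 3.14, 3.14, 3.14].

### API

Orientations are given as a unit quaternion [x, y, z, w].
In Python, from bench import arm, imaging, job, models gives the robot as it stands.
- The arm moves only by the tool arm_command, never from a script. Its argument "rows" is a list of rows, each an object with "grip": the opening, from 0 (shut) to 1 (fully open); "linear": the shift along the tool's x, y, z in mm, a list of three; "rot": the turn, a rotation vector about the tool's x, y, z in rad, a list of three. In form: [{"grip": grip, "linear": [tx, ty, tz], "rot": [rx, ry, rz]}, ...]. A call has 1 to 10 rows; each row is the pose to reach, as a shift and turn from the pose commanded when the call began, along the tool's axes at that moment; what a row does not reach only later rows make up. A row lasts 1/8 s, in which the tool goes at most 62.5 mm and 10.7 degrees, less where a joint would pass 70% of its speed; a pose out of reach is approached as far as the arm can. A call with a gripper value outside its range is refused whole. The fingers move at their own pace and stop on an object; the grip force is fixed at half the most. Time passes only in rows, so rows that repeat a pose let the fingers close. It gives the time, the measured TCP pose, the force, the opening and the grip force at its end, in the units of the state.
- arm.read_state(): the state, without advancing time (a new reading comes with each control period).
- imaging.get_image(name): name is "scene" or "top"; returns a dict with "frame" (420x560x3 uint8, red, green, blue), "fx", "fy", "cx", "cy" (pixels), "extrinsics" (4x4, takes a point from world to camera coordinates). Camera axes: x right, y down, z forward; pixel columns grow to the right and rows downward; lengths in mm; the calibration is good to about 2 mm. A picture is of the moment at which its call begins. There is no depth.
- job.job_done(): hands the job in; it is judged then, once.
Trained networks look in a picture, given as the dict that the camera call returned (one of the last four; its "shot" number tells which), for a name from the list of things; names that differ only in an ending like _2 or _b are one class to them, and where a whole thing is asked for, a point or a joint stands for the part that bears it (a point fixed in the world has none). Each returns a list of dicts, best first, with "score" (0 to 1); they miss things now and then, are a little off and sometimes report something else, mostly with a low value. They report only what shows in the picture. A call takes as long as a camera call. They do not tell look-alikes from the thing itself.
- models.spot_in(picture, query): "rect" ([left, top, right, bottom] in pixels, round what is visible of it).
- models.tip_of(picture, query): "pixel" ([column, row] in pixels: a listed point, or the origin of a listed thing).
The state is a dict: "clock": time; "joints": joint angles; "joint_vel": joint speeds; "joint_efforts": joint torques, N m; "position": TCP position; "ee_rot": TCP orientation; "contact_force": force on the tool from outside, world axes, zero at the start; "wrist_torque": the same for the moment, N m; "gripper_width": finger opening in mm; "grasp_force": force on a finger pad.
Only numpy, scipy, OpenCV 4.12 (cv2) and the standard library are available. Lean on these libraries where they do the work, as an engineer would, in place of code of your own. Each camera call takes 0.05 s, during which the arm holds its last target. There are 200 camera calls.

### The job

Using only a fingertip, push the loose pale wood blank along its channel until it is fully home against the blue end stop. Then push the yellow keeper bar round on its post until it lies square across the blank, with its red tip over the red mark on the front rail. Do not lift the blank, leave everything else where it is, and finish clear of it all.

Things in the scene. Friction and masses are not known exactly. Their poses are not given: they have to be found in the camera images.
- jig: Grey-painted cradle board fixed on the bench, 220 (x) x 360 (y) x 12 mm; origin: centre of underside, z up. A channel 49 mm wide runs along its y axis, centred on x = 0, between a dark rear fence (+x side, x 24.5 to 44.5 mm, top 37 mm above the bench) and a dark front rail (-x side, x -24.5 to -49.5 mm, top 26 mm). The channel's -y end is open; both run y -180 to 160 mm.
- end_stop (a point): Centre of the lower edge of the blue end stop's face that closes the channel: x = 0, y = +130 mm in the board's frame, 12 mm above the bench. The stop is 20 mm thick (y 130 to 150 mm), x -53 to 47 mm, its top 42 mm above the bench.
- blank: Loose pale wood blank, 45 (x) x 150 (y) x 35 mm tall, about 0.15 kg, in the channel with its axes along the board's; top 47 mm above the bench. Origin at the centre of its underside. It starts 40 to 90 mm short of the end stop and slides with 1 to 2 N when pushed on its -y end face; home, its origin is at y = +55 mm in the board's frame.
- keeper (a joint): Angle of the yellow keeper bar about its upright post (rad). 0 = square across the channel, along the board's -x, red tip over the red mark. At angle a it points from the post along (-cos a, sin a) in the board's x, y, so it grows towards the end stop. Starts at 0.8 to 1.7, turns from -1.3 to 2.1, no stop at 0; stays where left (friction 0.12 N m: 1.3 N at 90 mm from the post).
- keeper_pivot (a point): On the axis of the keeper's post, at the bar's mid height: x = +64 mm, y = +55 mm in the board's frame, 67 mm above the bench. The post's top nut reaches 93 mm above the bench.
- keeper_tip (a point): Centre of the red end face of the keeper bar, 120 mm from the post's axis. The bar is 12 mm wide and 30 mm tall, standing on edge, from 52 to 82 mm above the bench, so it passes 5 mm above the blank; the last 26 mm are red.
- red_mark (a point): Centre of the red mark, 14 mm wide along y, on top of the front rail (26 mm above the bench): x = -37 mm, y = +55 mm in the board's frame. A red stripe of the same width carries it on over the board towards -x.
- wedge: Bystander: small wooden wedge block, 28 x 50 x 18 mm, lying on the cradle board; origin centre of underside
- screw_jar: Bystander: small clear jar with yellow cap, 42 mm across, 50 mm tall, standing on the cradle board behind the fence; origin centre of underside
- varnish_can: Bystander: steel can with yellow label, 100 mm across, 120 mm tall; origin centre of underside
- red_tin: Bystander: red tin, 74 mm across, 80 mm tall; origin centre of underside
- glue_bottle: Bystander: white bottle with blue label and orange cap, 56 mm across, 150 mm tall; origin centre of underside
- screwdriver: Bystander: red-handled screwdriver lying on the bench; its x axis runs along it
- sanding_block: Bystander: cork sanding block, 65 x 110 x 30 mm; origin centre of underside
There are look-alikes about, which are no part of the job. Leave any green or orange look-alike of the blank alone.

How it is judged:
By the outcome, as a careful person would: the job done as asked, in the order asked, and still so for the second after the job is handed in, with the robot touching nothing.
It also fails if it takes over 45 s, if anything falls off the work surface, if the arm or the gripper's body presses on something with over 40 N, if the wrist force passes 120 N, or if a joint passes its speed limit or range.

## Working session

There is one attempt and no reset: what is moved stays moved. The work goes in short steps, Python scripts to look and compute and a tool call to move; the robot and the scene stay as the last step left them, time stands still between calls to the robot, and variables do not carry over. Pictures are saved under pics/ and viewed, at most 10 in all, crops included, and the job is handed in when it is done.

Besides the shell and the picture viewer there is one more tool, called after "Call:" by a JSON object that holds its "fn" and its "kwargs". arm_command: Moves the arm, as the interface text tells. Its arguments: {"type":"object","properties":{"rows":{"type":"array"}},"required":["rows"]}

```bash
mkdir -p pics
cat > h.py <<'E'
from bench import arm, imaging, job, models
import numpy as np, cv2
def proj(p,P):
    E=np.array(p["extrinsics"]);c=E[:3,:3]@np.array(P,float)+E[:3,3]
    return np.array([p["fx"]*c[0]/c[2]+p["cx"],p["fy"]*c[1]/c[2]+p["cy"]])
def ray(p,px,z):
    E=np.array(p["extrinsics"]);R=E[:3,:3];o=-R.T@E[:3,3]
    d=R.T@np.array([(px[0]-p["cx"])/p["fx"],(px[1]-p["cy"])/p["fy"],1])
    return o+d*(z-o[2])/d[2]
def save(p,n,box=None,s=1):
    f=p["frame"]
    if box: f=f[box[1]:box[3],box[0]:box[2]]
    cv2.imwrite("pics/"+n,cv2.resize(f[:,:,::-1],None,fx=s,fy=s,interpolation=cv2.INTER_CUBIC))
E
python3 - <<'E'
from h import *
Z=dict(end_stop=12,blank=12,keeper_pivot=67,keeper_tip=67,red_mark=26,jig=0,wedge=12,screw_jar=12,varnish_can=0,red_tin=0,glue_bottle=0)
for n in("top","scene"):
    p=imaging.get_image(n);save(p,n+"1.png",s=1.4)
    for q,z in Z.items():
        for r in models.tip_of(p,q)[:3]:
            print(n,q,round(r["score"],2),np.round(r["pixel"]),np.round(ray(p,r["pixel"],z)[:2]))
s=arm.read_state();print(s["clock"],s["position"],s["ee_rot"],s["gripper_width"])
E
```

```text
top end_stop 0.84 [222. 194.] [515. 152.]
top blank 0.94 [376. 135.] [ 684. -283.]
top blank 0.91 [388. 220.] [ 444. -310.]
top blank 0.7 [274. 201.] [496.   4.]
top keeper_pivot 0.62 [252. 170.] [573.  63.]
top keeper_tip 0.56 [212. 186.] [529. 170.]
top red_mark 0.77 [248. 208.] [474.  76.]
top red_mark 0.54 [269. 196.] [507.  19.]
top jig 0.55 [270. 196.] [511.  17.]
top wedge 0.69 [283. 228.] [419. -20.]
top wedge 0.67 [250. 207.] [479.  73.]
top screw_jar 0.55 [314. 174.] [ 571. -107.]
top varnish_can 0.56 [124. 152.] [637. 437.]
top red_tin 0.6 [122. 241.] [381. 433.]
top glue_bottle 0.73 [430. 153.] [ 638. -438.]
scene end_stop 0.77 [306. 272.] [527. 147.]
scene blank 0.84 [268. 166.] [ 265. -329.]
scene blank 0.83 [228. 193.] [ 469. -294.]
scene blank 0.76 [278. 240.] [496.  -6.]
scene keeper_pivot 0.93 [270. 248.] [573.  50.]
scene keeper_tip 0.62 [308. 262.] [532. 160.]
scene keeper_tip 0.44 [240. 239.] [612. -35.]
scene keeper_tip 0.35 [275. 240.] [541.  34.]
scene red_mark 0.83 [304. 248.] [473.  84.]
scene jig 0.57 [282. 247.] [500.  16.]
scene wedge 0.52 [294. 226.] [419. -21.]
scene screw_jar 0.63 [238. 240.] [587. -83.]
scene varnish_can 0.95 [362. 368.] [634. 449.]
scene red_tin 0.94 [421. 306.] [377. 428.]
scene glue_bottle 0.75 [161. 194.] [ 631. -453.]
1.2 [142.93421734 608.42005242 207.60463022] [ 9.93348207e-01 -1.15149202e-01 -6.44172042e-06 -1.87636497e-06] 85.64370294958793
```

View pics/top1.png

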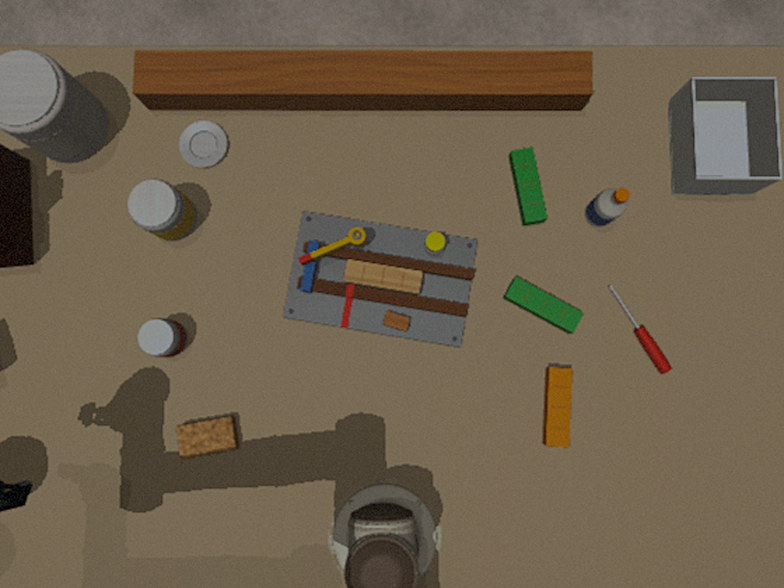

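View pics/scene1.png

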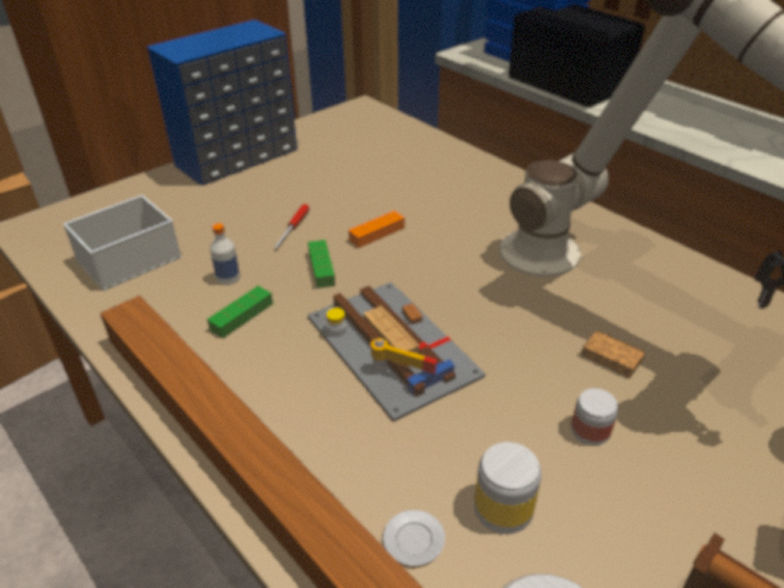

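Candidates in top view pixels: the pale blank in the channel (274,198), green look-alikes (376,135) and (388,220), and orange (399,290). I choose the pale one in the grey jig. The keeper points to the blue stop, and the red mark is at about (248,208). Next I fit the jig pose and check it in a crop.

```bash
cat >> h.py <<'E'
def W(b,x,y,z):
    c,s=np.cos(b[2]),np.sin(b[2]);return [b[0]+c*x-s*y,b[1]+s*x+c*y,z]
E
python3 - <<'E'
from h import *
from scipy.optimize import least_squares
p=imaging.get_image("top");f=p["frame"]
hsv=cv2.cvtColor(f,cv2.COLOR_RGB2HSV)
m=((hsv[...,1]<50)&(hsv[...,2]>50)).astype(np.uint8); k=np.zeros_like(m);k[140:260,195:350]=m[140:260,195:350]
k=cv2.morphologyEx(k,cv2.MORPH_CLOSE,np.ones((3,3)))
ys,xs=np.nonzero(k);r=cv2.minAreaRect(np.c_[xs,ys].astype(np.float32))
cs=cv2.boxPoints(r);print(r,cs)
loc=[(110,180),(110,-180),(-110,-180),(-110,180)]
cl=np.array([(303,212),(478,238),(462,347),(284,318)])/1.4
cor=[cs[np.argmin(np.linalg.norm(cs-c,axis=1))] for c in cl]
fun=lambda b:np.concatenate([proj(p,W(b,x,y,12))-c for (x,y),c in zip(loc,cor)])
s=least_squares(fun,[510,17,-0.15]);b=s.x;print("board",b,np.round(s.fun,1));np.save("b.npy",b)
x0,y0,S=195,140,5
im=cv2.resize(f[140:255,195:350,::-1],None,fx=S,fy=S,interpolation=cv2.INTER_CUBIC)
def poly(pts,col):
    q=np.array([(proj(p,W(b,*t))+.5-[x0,y0])*S for t in pts]);cv2.polylines(im,[q.astype(np.int32)],True,col,1)
R=lambda xa,xb,ya,yb,z:[(xa,ya,z),(xb,ya,z),(xb,yb,z),(xa,yb,z)]
poly(R(-110,110,-180,180,12),(255,255,255));poly(R(24.5,44.5,-180,160,37),(255,255,0));poly(R(-49.5,-24.5,-180,160,26),(255,255,0))
poly(R(-53,47,130,150,42),(255,0,0));poly(R(-110,-24.5,48,62,20),(0,0,255));poly(R(60,68,51,59,93),(0,0,0))
cv2.imwrite("pics/crop1.png",im)
t=models.tip_of(p,"blank")
for r in t[:4]:
  w=ray(p,r["pixel"],12)[:2]-b[:2];print("blank loc",np.array([[np.cos(b[2]),np.sin(b[2])],[-np.sin(b[2]),np.cos(b[2])]])@w)
E
```

```text
((271.54931640625, 198.3762969970703), (129.22555541992188, 78.72211456298828), 9.637537956237793) [[201.25882 226.36472]
 [214.43808 148.75363]
 [341.8398  170.38788]
 [328.66055 247.99896]]
board [ 5.03727538e+02  1.30703895e+01 -1.63387551e-01] [ 1.   0.9 -0.8  0.   0.  -0.4 -0.2 -0.5]
blank loc [ -2.47706929 -15.63533832]
blank loc [  -4.49311033 -324.30396679]
blank loc [-193.45316178 -380.84281101]
blank loc [ 230.72539914 -258.20770493]
```

View pics/crop1.png

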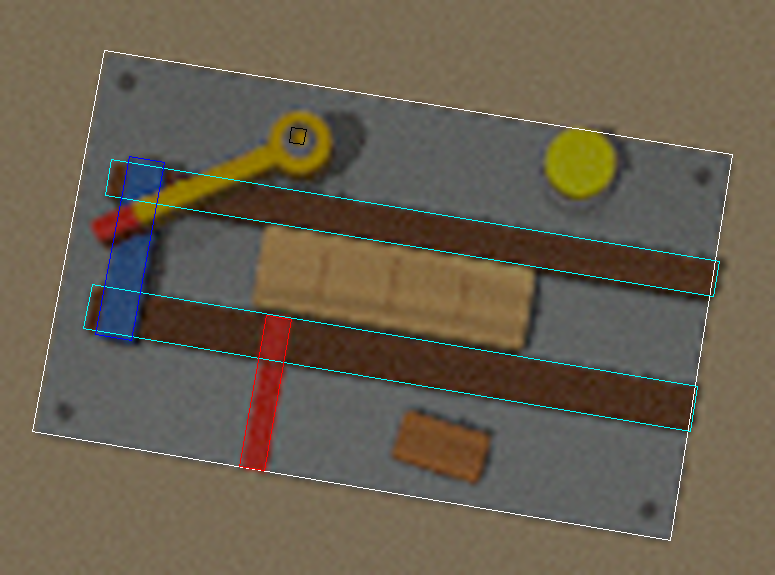

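The overlay fits. The pale blank is in the channel, with its near end at about crop (528,305), and lies about 70 mm short of the blue stop. The keeper is at about 1 rad, and the wedge and jar are clear. I'll shut the fingers and move over the open end of the channel.

Call:
{"fn": "arm_command", "kwargs": {"rows": [{"grip": 0,"linear": [379,227,8],"rot": [0,0,-0.067]},{"grip": 0,"linear": [379,227,8],"rot": [0,0,-0.067]},{"grip": 0,"linear": [379,227,8],"rot": [0,0,-0.067]},{"grip": 0,"linear": [379,227,8],"rot": [0,0,-0.067]},{"grip": 0,"linear": [379,227,8],"rot": [0,0,-0.067]},{"grip": 0,"linear": [379,227,8],"rot": [0,0,-0.067]},{"grip": 0,"linear": [379,227,8],"rot": [0,0,-0.067]},{"grip": 0,"linear": [497,646,8],"rot": [0,0,-0.067]},{"grip": 0,"linear": [497,646,8],"rot": [0,0,-0.067]},{"grip": 0,"linear": [497,646,8],"rot": [0,0,-0.067]}]}}

```text
clock: 2.55
position: [466.3, 114.5, 199.9]
ee_rot: [0.997, -0.082, 0.0, -0.0]
contact_force: [1.2, -0.2, 0.4]
gripper_width: -0.2
grasp_force: 0.0
```

```bash
cat >> h.py <<'E'
from scipy.spatial.transform import Rotation as Ro
def where():
    s=arm.read_state();b=np.load("b.npy");d=np.array(s["position"])-[b[0],b[1],0]
    c,n=np.cos(b[2]),np.sin(b[2]);R=Ro.from_quat(s["ee_rot"]).as_matrix()
    print("t",s["clock"],"local",np.round([c*d[0]+n*d[1],-n*d[0]+c*d[1],d[2]],1),"F",np.round(s["contact_force"],1),
      "tool x yaw-board",round(np.arctan2(R[1,0],R[0,0])-b[2],3),"w",round(s["gripper_width"],1))
    return s,b,R
def shift(x,y,z):
    s,b,R=where();print("tool shift",np.round(R.T@(np.array(W(b,x,y,z))-s["position"]),1))
E
python3 -c "
from h import *
shift(0,-150,200);shift(0,-150,28)"
```

```text
t 2.55 local [-53.4  94.  199.9] F [ 1.2 -0.2  0.4] tool x yaw-board -0.0 w -0.2
tool shift [ 5.34e+01  2.44e+02 -1.00e-01]
t 2.55 local [-53.4  94.  199.9] F [ 1.2 -0.2  0.4] tool x yaw-board -0.0 w -0.2
tool shift [ 53.3 244.1 171.9]
```

Call:
{"fn": "arm_command", "kwargs": {"rows": [{"grip": 0,"linear": [53,244,0],"rot": [0,0,0]},{"grip": 0,"linear": [53,244,0],"rot": [0,0,0]},{"grip": 0,"linear": [53,244,0],"rot": [0,0,0]},{"grip": 0,"linear": [53,244,0],"rot": [0,0,0]},{"grip": 0,"linear": [53,244,0],"rot": [0,0,0]},{"grip": 0,"linear": [53,244,100],"rot": [0,0,0]},{"grip": 0,"linear": [53,244,100],"rot": [0,0,0]},{"grip": 0,"linear": [53,244,130],"rot": [0,0,0]},{"grip": 0,"linear": [53,244,130],"rot": [0,0,0]}]}}

```text
clock: 3.68
position: [477.2, -132.1, 67.9]
ee_rot: [0.997, -0.081, -0.003, 0.0]
contact_force: [-0.6, -0.7, 0.3]
gripper_width: 0.4
grasp_force: 0.0
```

```bash
python3 -c "
from h import *
shift(0,-150,28)
p=imaging.get_image('scene');save(p,'s2.png',(180,160,360,300),4)"
```

```text
t 3.675 local [  -2.6 -147.6   67.9] F [-0.6 -0.7  0.3] tool x yaw-board 0.001 w 0.4
tool shift [ 2.8  2.4 39.9]
```

View pics/s2.png

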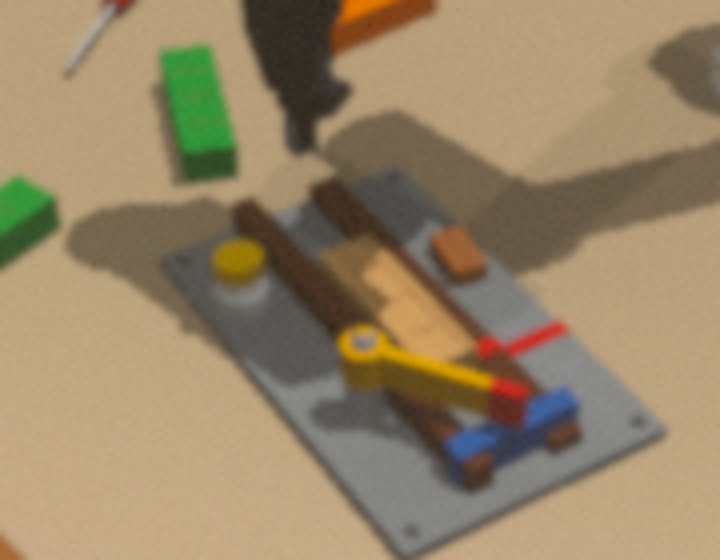

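The fingertip (crop 298,150) is over the open end of the channel, with the blank ahead of it. I'll lower it and approach.

Call:
{"fn": "arm_command", "kwargs": {"rows": [{"grip": 0,"linear": [1,0,20],"rot": [0,0,0]},{"grip": 0,"linear": [1,0,39],"rot": [0,0,0]},{"grip": 0,"linear": [1,0,39],"rot": [0,0,0]},{"grip": 0,"linear": [1,-10,39],"rot": [0,0,0]},{"grip": 0,"linear": [1,-20,39],"rot": [0,0,0]},{"grip": 0,"linear": [1,-30,39],"rot": [0,0,0]},{"grip": 0,"linear": [1,-38,39],"rot": [0,0,0]},{"grip": 0,"linear": [1,-44,39],"rot": [0,0,0]},{"grip": 0,"linear": [1,-50,39],"rot": [0,0,0]}]}}

```text
clock: 4.85
position: [488.0, -83.3, 30.6]
ee_rot: [0.997, -0.082, -0.0, 0.0]
contact_force: [-0.6, 1.0, 0.6]
gripper_width: 0.0
grasp_force: 0.0
```

```bash
python3 -c "
from h import *
shift(0,-35,28)"
```

```text
t 4.85 local [  0.1 -97.6  30.6] F [-0.6  1.   0.6] tool x yaw-board -0.0 w 0.0
tool shift [ -0.1 -62.6   2.6]
```

Call:
{"fn": "arm_command", "kwargs": {"rows": [{"grip": 0,"linear": [0,-6,1],"rot": [0,0,0]},{"grip": 0,"linear": [0,-12,2],"rot": [0,0,0]},{"grip": 0,"linear": [0,-18,2],"rot": [0,0,0]},{"grip": 0,"linear": [0,-24,2],"rot": [0,0,0]},{"grip": 0,"linear": [0,-30,2],"rot": [0,0,0]},{"grip": 0,"linear": [0,-36,2],"rot": [0,0,0]},{"grip": 0,"linear": [0,-42,2],"rot": [0,0,0]},{"grip": 0,"linear": [0,-47,2],"rot": [0,0,0]},{"grip": 0,"linear": [0,-50,2],"rot": [0,0,0]}]}}

```text
clock: 5.98
position: [496.2, -34.0, 28.7]
ee_rot: [0.997, -0.082, 0.0, 0.0]
contact_force: [-0.8, 1.3, 0.2]
gripper_width: -0.1
grasp_force: 0.0
```

```bash
python3 -c "
from h import *
where()
p=imaging.get_image('scene');save(p,'s3.png',(220,190,340,290),6)"
```

```text
t 5.975 local [  0.2 -47.7  28.7] F [-0.8  1.3  0.2] tool x yaw-board -0.0 w -0.1
```

View pics/s3.png

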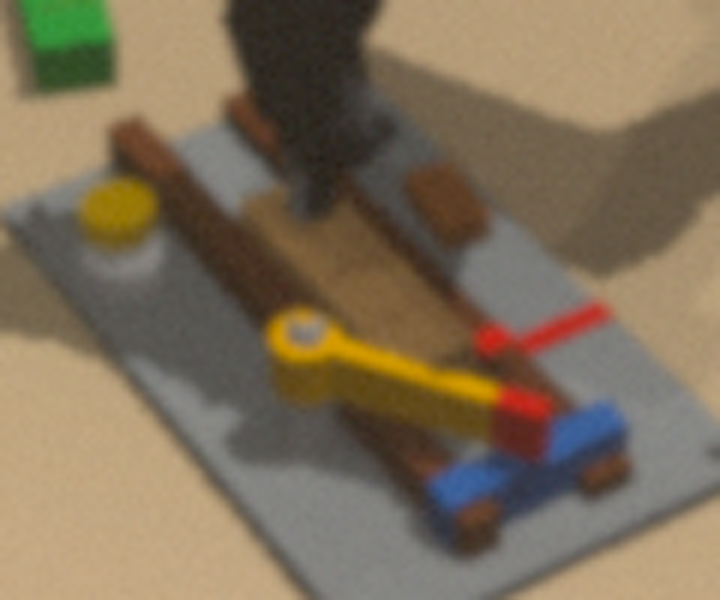

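The picture is ambiguous: the tip at (310,215) appears to overlap the blank's near end. I'll check by projecting known points.

```bash
python3 -c "
from h import *
s,b,R=where()
p=imaging.get_image('scene')
f=lambda P:np.round((proj(p,P)-[220,190])*6)
print('tcp',f(s['position']))
for y in(-90,-60,-40,-30,-20,60,90,110):print(y,f(W(b,22,y,47)),f(W(b,-22,y,47)))
t=imaging.get_image('top');save(t,'t3.png',(215,150,335,240),6)
g=lambda P:np.round((proj(t,P)-[215,150])*6)
print('tcp top',g(s['position']))
for y in(-90,-40,60,90,110):print(y,g(W(b,22,y,47)),g(W(b,-22,y,47)))
"
```

```text
t 6.025 local [  0.3 -47.6  28.7] F [0.  0.3 0.2] tool x yaw-board 0.0 w -0.4
tcp [311. 246.]
-90 [230. 187.] [305. 157.]
-60 [260. 220.] [335. 189.]
-40 [280. 242.] [356. 211.]
-30 [291. 253.] [367. 222.]
-20 [301. 265.] [378. 233.]
60 [389. 360.] [467. 326.]
90 [424. 398.] [503. 363.]
110 [448. 423.] [527. 388.]
tcp top [439. 300.]
-90 [539. 263.] [523. 358.]
-40 [431. 245.] [414. 339.]
60 [214. 209.] [197. 303.]
90 [150. 198.] [132. 292.]
110 [107. 190.] [ 89. 285.]
```

View pics/t3.png

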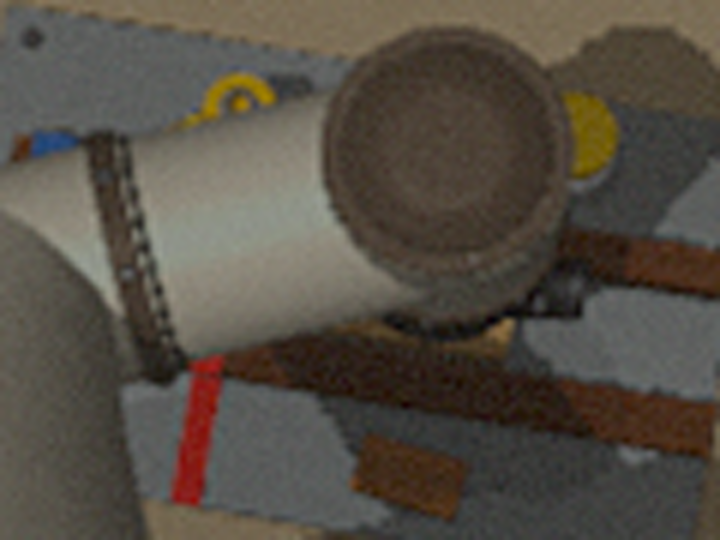

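```bash
python3 -c "
from h import *
s,b,R=where()
p=imaging.get_image('scene')
print((proj(p,W(b,-2.6,-147.6,67.9))-[180,160])*4)
f=lambda P:np.round((proj(p,P)-[220,190])*6)
for z in (28,38,48):print(z,f(W(b,0,-47.6,z)),f(W(b,11,-40,z)),f(W(b,-11,-40,z)))
for q in('blank',):
  for n in('scene','top'):
    P=imaging.get_image(n)
    for r in models.tip_of(P,q)[:4]:
      w=ray(P,r['pixel'],12)[:2]-b[:2];c,k=np.cos(b[2]),np.sin(b[2]);print(n,r['score'],np.round([c*w[0]+k*w[1],-k*w[0]+c*w[1]]))
    for r in models.spot_in(P,q)[:4]:print(n,r['score'],np.round(r['rect']))
f=p['frame'][190:290,220:340]
im=cv2.resize(f[:55,25:100,::-1],None,fx=10,fy=10,interpolation=cv2.INTER_CUBIC)
im=cv2.convertScaleAbs(im,alpha=1.9,beta=20);cv2.imwrite('pics/c4.png',im)
"
```

```text
t 6.125 local [  0.2 -48.   28.6] F [ 0.   0.7 -0.7] tool x yaw-board -0.0 w 0.1
[302.43692921 172.17416375]
28 [311. 247.] [300. 263.] [338. 247.]
38 [311. 231.] [300. 248.] [338. 232.]
48 [311. 216.] [300. 233.] [338. 217.]
scene 0.8 [   7. -300.]
scene 0.75 [ 234. -266.]
scene 0.68 [  8. -15.]
scene 0.89 [147. 203. 198. 246.]
scene 0.64 [256. 221. 300. 251.]
top 0.96 [ 234. -261.]
top 0.95 [  -3. -322.]
top 0.94 [-189. -382.]
top 0.55 [ -6. -11.]
top 0.94 [387. 261. 410. 317.]
top 0.91 [358. 199. 416. 238.]
top 0.78 [364. 103. 393. 164.]
```

View pics/c4.png

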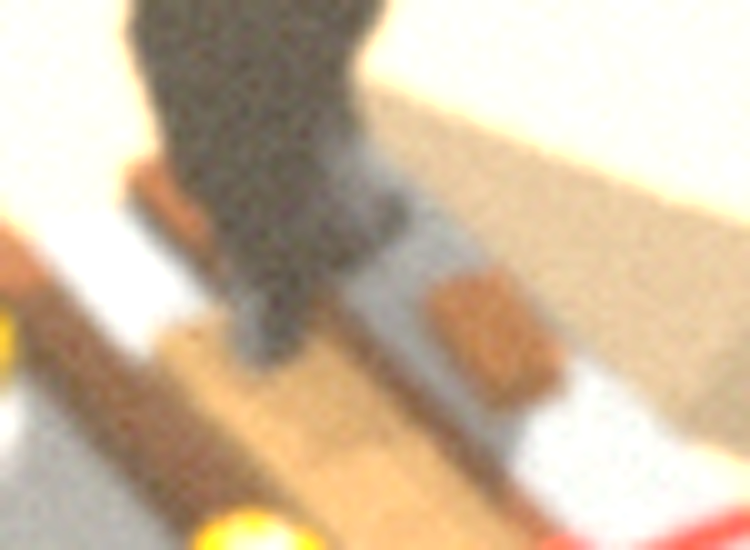

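Blank has not moved (networks agree, about y -13). In both views the real fingertip shows about 20 mm higher than the reported TCP, so it skimmed over the blank's top. I'll back off, then go down in small steps watching the force.

Call:
{"fn": "arm_command", "kwargs": {"rows": [{"grip": 0,"linear": [0,0,-12],"rot": [0,0,0]},{"grip": 0,"linear": [0,30,-12],"rot": [0,0,0]},{"grip": 0,"linear": [0,75,-12],"rot": [0,0,0]},{"grip": 0,"linear": [0,95,-12],"rot": [0,0,0]},{"grip": 0,"linear": [0,95,-12],"rot": [0,0,0]},{"grip": 0,"linear": [0,95,0],"rot": [0,0,0]},{"grip": 0,"linear": [0,95,8],"rot": [0,0,0]},{"grip": 0,"linear": [0,95,12],"rot": [0,0,0]},{"grip": 0,"linear": [0,95,13],"rot": [0,0,0]}]}}

```text
clock: 7.6
position: [480.4, -127.7, 15.1]
ee_rot: [0.997, -0.081, -0.001, 0.0]
contact_force: [-0.0, 0.5, -0.1]
gripper_width: -0.1
grasp_force: 0.0
```

```bash
python3 -c "
from h import *
s,b,R=where()
p=imaging.get_image('scene')
o=[220,150]
save(p,'s5.png',(o[0],o[1],340,250),6)
f=lambda P:np.round((proj(p,P)-o)*6)
for z in (15,35,55):print(z,f([*s['position'][:2],z]))
t=imaging.get_image('top')
for r in models.spot_in(t,'blank')[:4]+models.spot_in(p,'blank')[:4]:print(r['score'],np.round(r['rect']))
for y in(-90,60):print([np.round(proj(P,W(b,x,y,47))) for x in(-22,22) for P in (t,p)])
"
```

```text
t 7.6 local [-1.000e-01 -1.427e+02  1.510e+01] F [-0.   0.5 -0.1] tool x yaw-board 0.0 w -0.1
15 [218. 404.]
35 [217. 375.]
55 [215. 345.]
0.85 [364. 104. 394. 162.]
0.64 [280. 224. 291. 235.]
0.61 [359. 198. 413. 239.]
0.57 [388. 263. 408. 317.]
0.96 [222. 171. 242. 206.]
0.8 [259. 217. 301. 252.]
0.67 [267. 155. 286. 174.]
0.62 [149. 203. 198. 243.]
[array([302., 210.]), array([271., 216.]), array([305., 194.]), array([258., 221.])]
[array([248., 200.]), array([298., 244.]), array([251., 185.]), array([285., 250.])]
```

View pics/s5.png

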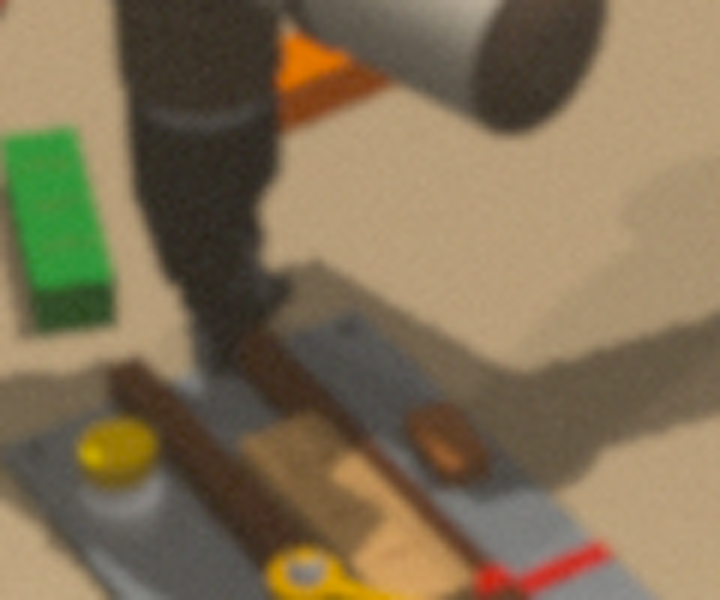

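The tip shows at crop (215,375), which means z≈35 while the state reads 15. The 20 mm offset is confirmed. I'll lower about 8 mm more and push from there.

Call:
{"fn": "arm_command", "kwargs": {"rows": [{"grip": 0,"linear": [0,0,4],"rot": [0,0,0]},{"grip": 0,"linear": [0,0,8],"rot": [0,0,0]},{"grip": 0,"linear": [0,0,8],"rot": [0,0,0]}]}}

```text
clock: 8.18
position: [480.3, -128.1, 7.2]
ee_rot: [0.997, -0.082, -0.0, 0.0]
contact_force: [0.5, 0.2, 0.4]
gripper_width: -0.3
grasp_force: 0.0
```

Call:
{"fn": "arm_command", "kwargs": {"rows": [{"grip": 0,"linear": [0,-10,0],"rot": [0,0,0]},{"grip": 0,"linear": [0,-20,0],"rot": [0,0,0]},{"grip": 0,"linear": [0,-28,0],"rot": [0,0,0]},{"grip": 0,"linear": [0,-36,0],"rot": [0,0,0]},{"grip": 0,"linear": [0,-44,0],"rot": [0,0,0]},{"grip": 0,"linear": [0,-52,0],"rot": [0,0,0]},{"grip": 0,"linear": [0,-60,0],"rot": [0,0,0]},{"grip": 0,"linear": [0,-68,0],"rot": [0,0,0]},{"grip": 0,"linear": [0,-75,0],"rot": [0,0,0]}]}}

```text
clock: 9.3
position: [492.9, -53.7, 7.7]
ee_rot: [0.997, -0.082, -0.0, 0.0]
contact_force: [-0.5, -1.4, 1.2]
gripper_width: -0.2
grasp_force: 0.8
```

```bash
python3 -c "
from h import *
s,b,R=where()
p=imaging.get_image('scene')
o=[220,190]
save(p,'s6.png',(o[0],o[1],340,290),6)
f=lambda P:np.round((proj(p,P)-o)*6)
for y in(-90,-80,-70,60,80,90,100,130):print(y,f(W(b,22,y,47)),f(W(b,-22,y,47)))
"
```

```text
t 9.3 local [  0.1 -67.6   7.7] F [-0.5 -1.4  1.2] tool x yaw-board -0.0 w -0.2
-90 [230. 187.] [305. 157.]
-80 [240. 198.] [315. 167.]
-70 [250. 209.] [325. 178.]
60 [389. 360.] [467. 326.]
80 [412. 385.] [491. 350.]
90 [424. 398.] [503. 363.]
100 [436. 411.] [515. 375.]
130 [472. 450.] [551. 413.]
```

View pics/s6.png

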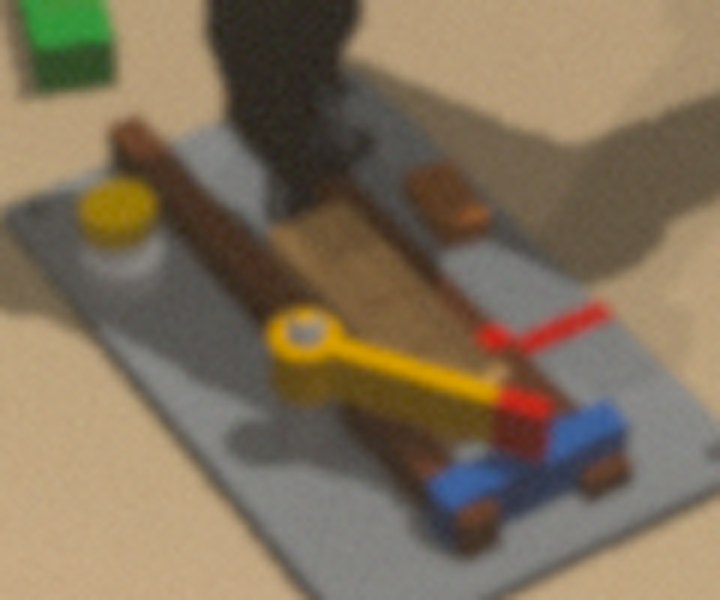

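The blank has now moved, with its near end at crop (272,230), y≈-52. I'll push on, then creep and watch the force.

Call:
{"fn": "arm_command", "kwargs": {"rows": [{"grip": 0,"linear": [0,-6,0],"rot": [0,0,0]},{"grip": 0,"linear": [0,-12,0],"rot": [0,0,0]},{"grip": 0,"linear": [0,-18,0],"rot": [0,0,0]},{"grip": 0,"linear": [0,-23,0],"rot": [0,0,0]},{"grip": 0,"linear": [0,-26,0],"rot": [0,0,0]}]}}

```text
clock: 9.98
position: [497.1, -28.1, 7.7]
ee_rot: [0.997, -0.082, -0.0, 0.0]
contact_force: [-0.9, -1.8, 0.9]
gripper_width: -0.2
grasp_force: 1.0
```

Call:
{"fn": "arm_command", "kwargs": {"rows": [{"grip": 0,"linear": [0,-2,0],"rot": [0,0,0]},{"grip": 0,"linear": [0,-4,0],"rot": [0,0,0]}]}}

```text
clock: 10.22
position: [497.7, -24.5, 7.7]
ee_rot: [0.997, -0.082, -0.0, 0.0]
contact_force: [-0.5, -1.9, 1.5]
gripper_width: -0.1
grasp_force: 1.0
```

Call:
{"fn": "arm_command", "kwargs": {"rows": [{"grip": 0,"linear": [0,-1.5,0],"rot": [0,0,0]},{"grip": 0,"linear": [0,-3,0],"rot": [0,0,0]}]}}

```text
clock: 10.48
position: [498.2, -21.5, 7.7]
ee_rot: [0.997, -0.082, -0.0, 0.0]
contact_force: [-0.4, -2.4, 0.5]
gripper_width: -0.0
grasp_force: 1.1
```

Call:
{"fn": "arm_command", "kwargs": {"rows": [{"grip": 0,"linear": [0,-1,0],"rot": [0,0,0]},{"grip": 0,"linear": [0,-2,0],"rot": [0,0,0]}]}}

```text
clock: 10.72
position: [498.0, -20.9, 7.7]
ee_rot: [0.997, -0.082, -0.001, 0.001]
contact_force: [0.7, -11.8, 1.6]
gripper_width: -0.3
grasp_force: 5.9
```

The force jumped to 12 N at TCP y≈-34.5, so the blank is against the stop. I'll press briefly, back off, lift and look.

Call:
{"fn": "arm_command", "kwargs": {"rows": [{"grip": 0,"linear": [0,-1,0],"rot": [0,0,0]},{"grip": 0,"linear": [0,10,0],"rot": [0,0,0]},{"grip": 0,"linear": [0,25,0],"rot": [0,0,0]},{"grip": 0,"linear": [0,25,-10],"rot": [0,0,0]},{"grip": 0,"linear": [0,25,-60],"rot": [0,0,0]},{"grip": 0,"linear": [0,25,-120],"rot": [0,0,0]},{"grip": 0,"linear": [0,25,-120],"rot": [0,0,0]}]}}

```text
clock: 11.6
position: [498.5, -43.4, 133.5]
ee_rot: [0.997, -0.081, 0.006, -0.002]
contact_force: [0.0, -0.4, -0.3]
gripper_width: 0.2
grasp_force: 0.0
```

```bash
cat >> h.py <<'E'
def path(lst,z,r=85):  # lst of (angle,gap): tool shifts and turn to have the finger face on the bar's + side
    s,b,R=where();y0=np.arctan2(R[1,0],R[0,0])
    for a,g in lst:
        n=20+g;x=64-r*np.cos(a)+n*np.sin(a);y=55+r*np.sin(a)+n*np.cos(a)
        print(a,g,"local",round(x),round(y),"lin",np.round(R.T@(np.array(W(b,x,y,z))-s["position"]),1),"rz",round(y0-b[2]+a,3))
E
python3 -c "
from h import *
s,b,R=where();print(np.round(s['joints'],2))
c,k=np.cos(b[2]),np.sin(b[2])
p=imaging.get_image('scene')
for n in('scene','top'):
  P=imaging.get_image(n)
  for q,z in(('keeper_tip',67),('keeper_pivot',67),('blank',12)):
    for r in models.tip_of(P,q)[:3]:
      w=ray(P,r['pixel'],z)[:2]-b[:2];l=np.array([c*w[0]+k*w[1],-k*w[0]+c*w[1]]);print(n,q,round(r['score'],2),np.round(l),'ang',round(np.arctan2(l[1]-55,64-l[0]),2))
path([(1.0,20)],130);path([(1.0,20)],37)
save(p,'s7.png',(220,190,340,290),6)
"
```

```text
t 11.6 local [  4.  -56.6 133.5] F [ 0.  -0.4 -0.3] tool x yaw-board 0.001 w 0.2
[ 0.24  0.24 -0.41  0.   -0.91  1.17]
scene keeper_tip 0.76 [ 10. 159.] ang 1.09
scene keeper_pivot 0.61 [54. 46.] ang -0.77
scene blank 0.89 [ 4. 33.] ang -0.35
scene blank 0.69 [-178. -366.] ang -1.05
scene blank 0.63 [ 232. -255.] ang -2.07
top keeper_pivot 0.63 [66. 68.] ang 1.76
top keeper_pivot 0.49 [ -27. -495.] ang -1.41
top blank 0.9 [-191. -378.] ang -1.04
top blank 0.82 [ 228. -255.] ang -2.06
top blank 0.81 [   1. -326.] ang -1.41
t 12.05 local [ -0.2 -58.2 126.7] F [ 0.7  0.1 -0.6] tool x yaw-board -0.0 w 0.1
1.0 20 local 52 148 lin [  51.9 -206.4   -3.6] rz 1.0
t 12.05 local [ -0.2 -58.2 126.7] F [ 0.7  0.1 -0.6] tool x yaw-board -0.0 w 0.1
1.0 20 local 52 148 lin [  52.1 -206.4   89.4] rz 1.0
```

View pics/s7.png

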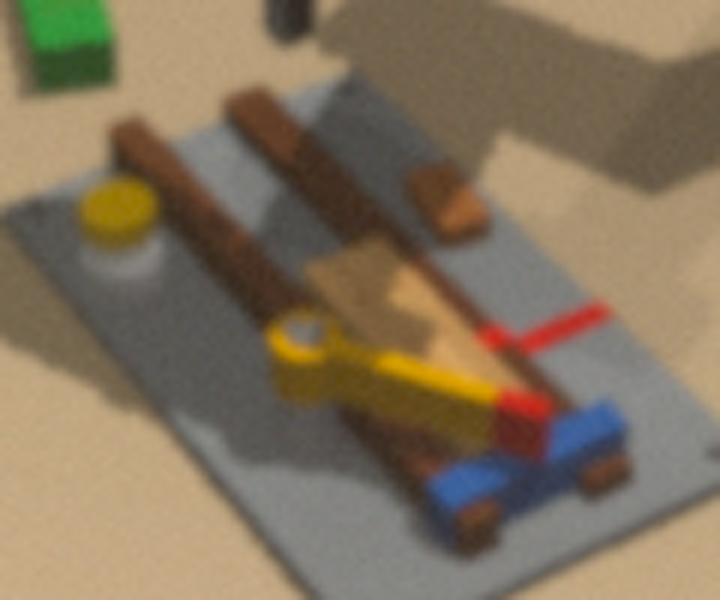

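The blank's near edge at crop (305,270) matches y=-20, so it is home. That was my tenth picture, so from here I measure by code only, fitting the keeper angle by matching the projected bar to its colours.

```bash
cat >> h.py <<'E'
def keeper(P):
    b=np.load("b.npy");hsv=cv2.cvtColor(P["frame"],cv2.COLOR_RGB2HSV).astype(int);S=4
    H,s,v=hsv[...,0],hsv[...,1],hsv[...,2]
    yel=((H>=19)&(H<=32)&(s>190)&(v>60));red=(((H<5)|(H>174))&(s>170)&(v>60))
    c=proj(P,W(b,10,90,60)).astype(int);x0,y0=c-50
    out=[]
    for a in np.arange(-.3,1.8,.01):
        d=np.array([-np.cos(a),np.sin(a)]);n=np.array([np.sin(a),np.cos(a)])
        def m(r0,r1):
            q=[(proj(P,W(b,*(np.array([64,55])+d*r+n*w),z))+.5-[x0,y0])*S for r in(r0,r1) for w in(-6,6) for z in(52,82)]
            M=np.zeros((400,400),np.uint8);cv2.fillConvexPoly(M,cv2.convexHull(np.int32(q)),1)
            return cv2.resize(M.astype(np.float32),(100,100),interpolation=cv2.INTER_AREA)
        my,mr=m(20,94),m(94,120);Y=yel[y0:y0+100,x0:x0+100];Rr=red[y0:y0+100,x0:x0+100]
        out.append((((my*(2*Y-1)).sum()/my.sum()+(mr*(2*Rr-1)).sum()/mr.sum())/2,a))
    out.sort(reverse=True);return [(round(x,2),round(y,2)) for x,y in out[:5]]
E
python3 -c "
from h import *
for n in('scene','top'): print(n,keeper(imaging.get_image(n)))"
```

```text
scene [(np.float64(-0.24), np.float64(0.98)), (np.float64(-0.24), np.float64(0.96)), (np.float64(-0.24), np.float64(0.94)), (np.float64(-0.24), np.float64(0.95)), (np.float64(-0.24), np.float64(0.91))]
top [(np.float64(-0.28), np.float64(-0.05)), (np.float64(-0.29), np.float64(-0.04)), (np.float64(-0.3), np.float64(-0.03)), (np.float64(-0.31), np.float64(-0.06)), (np.float64(-0.34), np.float64(-0.02))]
```

Call:
{"fn": "arm_command", "kwargs": {"rows": [{"grip": 0,"linear": [52,-206,-4],"rot": [0,0,1.0]},{"grip": 0,"linear": [52,-206,-4],"rot": [0,0,1.0]},{"grip": 0,"linear": [52,-206,-4],"rot": [0,0,1.0]},{"grip": 0,"linear": [52,-206,-4],"rot": [0,0,1.0]},{"grip": 0,"linear": [52,-206,-4],"rot": [0,0,1.0]},{"grip": 0,"linear": [52,-206,-4],"rot": [0,0,1.0]},{"grip": 0,"linear": [52,-206,-4],"rot": [0,0,1.0]},{"grip": 0,"linear": [52,-206,-4],"rot": [0,0,1.0]}]}}

```text
clock: 13.15
position: [579.3, 150.4, 131.5]
ee_rot: [0.836, -0.549, -0.0, 0.0]
contact_force: [0.5, -0.1, 0.8]
gripper_width: 0.2
grasp_force: 0.0
```

```bash
python3 -c "
from h import *
for n in('scene','top'): print(n,keeper(imaging.get_image(n)))
path([(1.0,24)],38)"
```

```text
scene [(np.float64(-0.2), np.float64(1.0)), (np.float64(-0.21), np.float64(1.01)), (np.float64(-0.21), np.float64(0.98)), (np.float64(-0.21), np.float64(0.96)), (np.float64(-0.21), np.float64(0.99))]
top [(np.float64(-0.07), np.float64(0.98)), (np.float64(-0.08), np.float64(1.01)), (np.float64(-0.09), np.float64(0.99)), (np.float64(-0.09), np.float64(1.0)), (np.float64(-0.09), np.float64(1.02))]
t 13.25 local [ 52.3 147.8 131.6] F [ 0.6 -0.2 -0.2] tool x yaw-board -1.0 w 0.0
1.0 24 local 55 150 lin [-0.6 -3.8 93.6] rz -0.0
```

Keeper ≈0.99 rad. I'll descend beside it on its far side.

Call:
{"fn": "arm_command", "kwargs": {"rows": [{"grip": 0,"linear": [-1,-4,40],"rot": [0,0,0]},{"grip": 0,"linear": [-1,-4,75],"rot": [0,0,0]},{"grip": 0,"linear": [-1,-4,93],"rot": [0,0,0]},{"grip": 0,"linear": [-1,-4,93],"rot": [0,0,0]}]}}

```text
clock: 13.75
position: [581.7, 152.4, 37.2]
ee_rot: [0.835, -0.55, -0.001, 0.002]
contact_force: [0.7, 0.7, 0.6]
gripper_width: 0.3
grasp_force: 0.0
```

```bash
python3 -c "
from h import *
print(keeper(imaging.get_image('scene'))[:2])
path([(1.0,10),(1,0)]+[(round(a,2),0) for a in np.arange(.95,.44,-.07)],38)"
```

```text
[(np.float64(-0.63), np.float64(1.0)), (np.float64(-0.64), np.float64(0.98))]
t 13.8 local [ 55.2 150.8  38.5] F [ 0.6  0.3 -0. ] tool x yaw-board -1.0 w 0.1
1.0 10 local 43 143 lin [ 0.3 14.3  0.5] rz -0.0
1 0 local 35 137 lin [ 0.3 24.3  0.6] rz -0.0
0.95 0 local 31 136 lin [-0.6 28.6  0.6] rz -0.05
0.88 0 local 25 133 lin [-1.4 34.6  0.6] rz -0.12
0.81 0 local 20 130 lin [-1.9 40.7  0.6] rz -0.19
0.74 0 local 15 127 lin [-1.9 46.9  0.6] rz -0.26
0.67 0 local 10 123 lin [-1.6 53.   0.6] rz -0.33
0.6 0 local 5 120 lin [-0.7 59.   0.6] rz -0.4
0.53 0 local 1 115 lin [ 0.5 65.   0.6] rz -0.47
0.46 0 local -3 111 lin [ 2.1 70.9  0.6] rz -0.54
```

Call:
{"fn": "arm_command", "kwargs": {"rows": [{"grip": 0,"linear": [0,12,0],"rot": [0,0,0]},{"grip": 0,"linear": [0,20,0],"rot": [0,0,0]},{"grip": 0,"linear": [0,25,0],"rot": [0,0,0]},{"grip": 0,"linear": [-0.5,29,0],"rot": [0,0,-0.05]},{"grip": 0,"linear": [-1.5,35,0],"rot": [0,0,-0.12]},{"grip": 0,"linear": [-2,41,0],"rot": [0,0,-0.19]},{"grip": 0,"linear": [-2,47,0],"rot": [0,0,-0.26]},{"grip": 0,"linear": [-1.5,53,0],"rot": [0,0,-0.33]},{"grip": 0,"linear": [-0.5,59,0],"rot": [0,0,-0.4]},{"grip": 0,"linear": [-0.5,59,0],"rot": [0,0,-0.4]}]}}

```text
clock: 15.05
position: [528.2, 130.2, 39.3]
ee_rot: [0.928, -0.373, 0.0, -0.0]
contact_force: [0.1, 0.2, -0.1]
gripper_width: 0.2
grasp_force: 0.0
```

```bash
python3 -c "
from h import *
for n in('scene','top'): print(n,keeper(imaging.get_image(n))[:3])
path([(.53,0),(.46,0),(.39,0),(.32,0),(.25,0),(.2,0),(.15,0),(.1,0)],38)"
```

```text
scene [(np.float64(-0.33), np.float64(0.5)), (np.float64(-0.33), np.float64(0.53)), (np.float64(-0.33), np.float64(0.52))]
top [(np.float64(-0.28), np.float64(0.64)), (np.float64(-0.28), np.float64(0.63)), (np.float64(-0.28), np.float64(0.65))]
t 15.15 local [  5.2 119.5  39. ] F [-1.   0.4  0. ] tool x yaw-board -0.601 w -0.1
0.53 0 local 1 115 lin [-1.3  6.   1. ] rz -0.071
0.46 0 local -3 111 lin [-2.  12.1  1. ] rz -0.141
0.39 0 local -7 106 lin [-2.4 18.2  1. ] rz -0.211
0.32 0 local -10 101 lin [-2.3 24.3  1. ] rz -0.281
0.25 0 local -13 95 lin [-1.7 30.4  1. ] rz -0.351
0.2 0 local -15 91 lin [-1.1 34.7  1. ] rz -0.401
0.15 0 local -17 87 lin [-0.3 39.   1. ] rz -0.451
0.1 0 local -19 83 lin [ 0.8 43.2  1. ] rz -0.501
```

The keeper follows (≈0.6). Continuing the arc to ≈0.15.

Call:
{"fn": "arm_command", "kwargs": {"rows": [{"grip": 0,"linear": [-1.5,6,1],"rot": [0,0,-0.07]},{"grip": 0,"linear": [-2,12,1],"rot": [0,0,-0.14]},{"grip": 0,"linear": [-2.5,18,1],"rot": [0,0,-0.21]},{"grip": 0,"linear": [-2.5,24,1],"rot": [0,0,-0.28]},{"grip": 0,"linear": [-2,30,1],"rot": [0,0,-0.35]},{"grip": 0,"linear": [-1,34.5,1],"rot": [0,0,-0.4]},{"grip": 0,"linear": [-0.5,39,1],"rot": [0,0,-0.45]},{"grip": 0,"linear": [-0.5,39,1],"rot": [0,0,-0.45]}]}}

```text
clock: 16.15
position: [501.2, 102.3, 37.8]
ee_rot: [0.988, -0.157, 0.0, -0.0]
contact_force: [0.3, 0.8, 0.1]
gripper_width: 0.1
grasp_force: 0.1
```

```bash
python3 -c "
from h import *
for n in('scene','top'): print(n,keeper(imaging.get_image(n))[:3])
path([(.1,0),(.05,0),(0.02,0),(0,0)],38)
P=imaging.get_image('scene');b=np.load('b.npy')
hsv=cv2.cvtColor(P['frame'],cv2.COLOR_RGB2HSV).astype(int)
red=((hsv[...,0]<6)|(hsv[...,0]>173))&(hsv[...,1]>150)&(hsv[...,2]>50)
red[:,:285]=0;red[:,345:]=0;red[:225]=0;red[290:]=0
n,l,st,ce=cv2.connectedComponentsWithStats(red.astype(np.uint8));print(st[1:],np.round(ce[1:],1))
for a in(.2,.15,.1,0):print(a,[np.round(proj(P,W(b,64-r*np.cos(a),55+r*np.sin(a),82)),1) for r in(94,120)])
"
```

```text
scene [(np.float64(-0.48), np.float64(0.02)), (np.float64(-0.48), np.float64(0.03)), (np.float64(-0.48), np.float64(0.05))]
top [(np.float64(-0.12), np.float64(0.17)), (np.float64(-0.14), np.float64(0.16)), (np.float64(-0.14), np.float64(0.18))]
t 16.25 local [-17.1  87.7  37.7] F [-0.9  0.7 -0. ] tool x yaw-board -0.152 w -0.3
0.1 0 local -19 83 lin [-0.8  4.4 -0.3] rz -0.052
0.05 0 local -20 79 lin [-1.5  8.8 -0.3] rz -0.102
0.02 0 local -21 77 lin [-1.8 11.4 -0.3] rz -0.132
0 0 local -21 75 lin [-1.9 13.1 -0.3] rz -0.152
[[307 241  14   8  36]
 [308 242   2   1   2]] [[312.9 244.5]
 [308.5 242. ]]
0.2 [array([302.6, 237.1]), array([311.1, 234.9])]
0.15 [array([301.9, 236.1]), array([310.2, 233.6])]
0.1 [array([301.2, 235.1]), array([309.3, 232.3])]
0 [array([299.5, 233.2]), array([307. , 229.9])]
```

Call:
{"fn": "arm_command", "kwargs": {"rows": [{"grip": 0,"linear": [-1,4.5,0],"rot": [0,0,-0.05]},{"grip": 0,"linear": [-1.5,9,0],"rot": [0,0,-0.1]},{"grip": 0,"linear": [-2,11,0],"rot": [0,0,-0.13]},{"grip": 0,"linear": [-2,11,0],"rot": [0,0,-0.13]},{"grip": 0,"linear": [-2,-5,0],"rot": [0,0,-0.13]},{"grip": 0,"linear": [-2,-20,0],"rot": [0,0,-0.13]},{"grip": 0,"linear": [-2,-20,-60],"rot": [0,0,-0.13]},{"grip": 0,"linear": [-2,-20,-120],"rot": [0,0,-0.13]},{"grip": 0,"linear": [-2,-80,-120],"rot": [0,0,-0.13]},{"grip": 0,"linear": [-2,-140,-120],"rot": [0,0,-0.13]}]}}

```text
clock: 17.55
position: [543.1, 238.4, 159.4]
ee_rot: [0.996, -0.092, 0.001, -0.001]
contact_force: [1.7, 0.9, -1.1]
gripper_width: -0.1
grasp_force: 0.0
```

```bash
cat > k2.py <<'E'
from h import *
import h
from scipy.optimize import least_squares
b=np.load('b.npy');where()
for n in('top','scene'):
    P=imaging.get_image(n);print(n,keeper(P)[:4])
    hsv=cv2.cvtColor(P['frame'],cv2.COLOR_RGB2HSV).astype(int);H,s,v=hsv[...,0],hsv[...,1],hsv[...,2]
    x0,y0=proj(P,W(b,0,55,67)).astype(int)-45
    for nm,m in(('yel',(H>=17)&(H<=33)&(s>170)&(v>90)),('red',((H<6)|(H>173))&(s>150)&(v>50))):
        q=m[y0:y0+90,x0:x0+90].astype(np.uint8);k,l,st,ce=cv2.connectedComponentsWithStats(q)
        for i in range(1,k):
            if st[i,4]>8:
                yx=np.argwhere(l==i)[:,::-1]+[x0,y0];vx,vy,cx,cy=cv2.fitLine(yx.astype(np.float32),2,0,.01,.01).ravel()
                print(nm,st[i,4],np.round([cx,cy],1),'dir',round(float(np.degrees(np.arctan2(vy,vx))%180),1),'box',st[i,:4]+[x0,y0,0,0])
    for a in(-.1,0,.1):
        e=[proj(P,W(b,64-r*np.cos(a),55+r*np.sin(a),82 if n=='top' else 67)) for r in(20,57,94,107,120)]
        d=e[-1]-e[0];print('exp',a,np.round(e,1).tolist(),'dir',round(np.degrees(np.arctan2(d[1],d[0]))%180,1))
    for q,z in(('keeper_tip',67),('red_mark',26)):
        for r in models.tip_of(P,q)[:2]:
            w=ray(P,r['pixel'],z)[:2]-b[:2];c,k=np.cos(b[2]),np.sin(b[2]);print(q,round(r['score'],2),np.round([c*w[0]+k*w[1],-k*w[0]+c*w[1]],1))
E
python3 k2.py
```

```text
t 17.55 local [  2.1 228.7 159.4] F [ 1.7  0.9 -1.1] tool x yaw-board -0.021 w -0.1
top [(np.float64(0.44), np.float64(0.04)), (np.float64(0.43), np.float64(0.03)), (np.float64(0.41), np.float64(0.05)), (np.float64(0.39), np.float64(0.02))]
yel 215 [251.8 181.1] dir 103.3 box [245 163  16  40]
red 152 [247.3 216.3] dir 93.8 box [243 203  10  31]
exp -0.1 [[253.8, 174.9], [252.7, 188.6], [251.7, 202.4], [251.3, 207.3], [250.9, 212.2]] dir 94.4
exp 0 [[253.0, 174.8], [250.6, 188.4], [248.1, 202.0], [247.3, 206.8], [246.4, 211.6]] dir 100.2
exp 0.1 [[252.3, 174.7], [248.5, 187.9], [244.7, 201.2], [243.3, 205.9], [242.0, 210.6]] dir 106.0
keeper_tip 0.71 [-52.2  69.8]
keeper_tip 0.4 [-12.2 125.1]
red_mark 0.67 [-35.3  63. ]
scene [(np.float64(0.14), np.float64(-0.03)), (np.float64(0.14), np.float64(-0.04)), (np.float64(0.13), np.float64(0.0)), (np.float64(0.13), np.float64(-0.01))]
yel 10 [245.4 223.5] dir 90.0 box [245 221   2   6]
yel 387 [282.3 244.2] dir 158.1 box [264 234  37  23]
red 49 [304.7 234.9] dir 88.2 box [301 231   7  10]
red 41 [313.1 244.4] dir 156.0 box [306 241  15   8]
red 9 [302.4 245.3] dir 40.3 box [301 244   4   4]
exp -0.1 [[276.8, 246.3], [287.2, 240.7], [297.4, 235.3], [300.9, 233.5], [304.4, 231.6]] dir 152.0
exp 0 [[277.2, 246.7], [288.4, 241.8], [299.4, 237.1], [303.2, 235.5], [306.9, 233.9]] dir 156.6
exp 0.1 [[277.6, 247.1], [289.4, 243.0], [301.1, 239.0], [305.1, 237.7], [309.1, 236.3]] dir 161.0
keeper_tip 0.69 [-56.8  53.2]
red_mark 0.59 [-37.5  65. ]
```

The keeper is at about 0.03 rad. I'll refine with a full-silhouette overlap before trimming.

```bash
cat > k3.py <<'E'
from h import *
from scipy.optimize import minimize_scalar
b=np.load('b.npy');where()
def hull(P,a,r0,r1,o,S,off):
    d=np.array([-np.cos(a),np.sin(a)]);n=np.array([np.sin(a),np.cos(a)])
    q=[(proj(P,W(b,*(np.array([64,55])+d*r+n*w),z))+off+.5-o)*S for r in(r0,r1) for w in(-6,6) for z in(52,82)]
    M=np.zeros((100*S,100*S),np.uint8);cv2.fillConvexPoly(M,cv2.convexHull(np.int32(np.round(q))),1)
    return cv2.resize(M.astype(np.float32),(100,100),interpolation=cv2.INTER_AREA)
for n in('top','scene'):
    P=imaging.get_image(n);hsv=cv2.cvtColor(P['frame'],cv2.COLOR_RGB2HSV).astype(int);H,s,v=hsv[...,0],hsv[...,1],hsv[...,2]
    o=proj(P,W(b,0,55,67)).astype(int)-50;sl=np.s_[o[1]:o[1]+100,o[0]:o[0]+100]
    Y=((H>=16)&(H<=34)&(s>175)&(v>40))[sl].astype(float)
    # bar's yellow part between r=30 and r=90: restrict to a wide band, then overlap
    band=hull(P,0,30,90,o,8,0)>0;band=cv2.dilate(band.astype(np.uint8),np.ones((1,15)) if n=='top' else np.ones((15,1)))
    best=[]
    for a in np.arange(-.12,.16,.01):
        for t in np.arange(-2,2.1,.5):
            off=np.array([t,0]) if n=='top' else np.array([0,t])
            M=hull(P,a,30,90,o,8,off);w=band*1.
            best.append(((np.minimum(M,Y)*w).sum()/(np.maximum(M,Y)*w).sum(),round(a,3),t))
    best.sort(reverse=True);print(n,[(round(x,3),a,t) for x,a,t in best[:6]],'off0:',[(round(x,3),a) for x,a,t in best if t==0][:4])
E
python3 k3.py
```

```text
t 17.85 local [  1.2 226.1 157.2] F [0.1 0.3 0.4] tool x yaw-board -0.02 w -0.3
top [(np.float64(0.818), np.float64(0.02), np.float64(-0.5)), (np.float64(0.818), np.float64(0.03), np.float64(-0.5)), (np.float64(0.813), np.float64(0.05), np.float64(0.0)), (np.float64(0.812), np.float64(0.04), np.float64(0.0)), (np.float64(0.803), np.float64(0.01), np.float64(-1.0)), (np.float64(0.802), np.float64(0.07), np.float64(0.5))] off0: [(np.float64(0.813), np.float64(0.05)), (np.float64(0.812), np.float64(0.04)), (np.float64(0.798), np.float64(0.06)), (np.float64(0.78), np.float64(0.03))]
scene [(np.float64(0.843), np.float64(0.05), np.float64(-1.0)), (np.float64(0.839), np.float64(0.06), np.float64(-1.0)), (np.float64(0.839), np.float64(0.04), np.float64(-1.0)), (np.float64(0.837), np.float64(0.02), np.float64(-0.5)), (np.float64(0.836), np.float64(0.08), np.float64(-1.5)), (np.float64(0.835), np.float64(0.07), np.float64(-1.5))] off0: [(np.float64(0.829), np.float64(-0.01)), (np.float64(0.828), np.float64(-0.02)), (np.float64(0.828), np.float64(-0.0)), (np.float64(0.826), np.float64(0.01))]
```

Estimates average about 0.03. I'll trim with one more nudge of about 2 mm at the fingertip.

```bash
python3 -c "
from h import *
path([(0,25)],155);path([(0,25)],38)"
```

```text
t 17.95 local [  1.5 225.5 157.7] F [0.4 0.6 0.3] tool x yaw-board -0.021 w 0.1
0 25 local -21 100 lin [-19.8 126.    2.7] rz -0.021
t 17.95 local [  1.5 225.5 157.7] F [0.4 0.6 0.3] tool x yaw-board -0.021 w 0.1
0 25 local -21 100 lin [-19.8 125.9 119.7] rz -0.021
```

Call:
{"fn": "arm_command", "kwargs": {"rows": [{"grip": 0,"linear": [-20,60,0],"rot": [0,0,-0.02]},{"grip": 0,"linear": [-20,110,0],"rot": [0,0,-0.02]},{"grip": 0,"linear": [-20,126,0],"rot": [0,0,-0.02]},{"grip": 0,"linear": [-20,126,50],"rot": [0,0,-0.02]},{"grip": 0,"linear": [-20,126,100],"rot": [0,0,-0.02]},{"grip": 0,"linear": [-20,126,119],"rot": [0,0,-0.02]},{"grip": 0,"linear": [-20,126,119],"rot": [0,0,-0.02]}]}}

```text
clock: 18.82
position: [498.9, 115.3, 37.4]
ee_rot: [0.997, -0.082, -0.001, 0.001]
contact_force: [-0.1, 0.3, -0.1]
gripper_width: 0.1
grasp_force: 0.0
```

```bash
python3 -c "
from h import *
path([(0,5),(0,0),(-.005,0)],38)"
```

```text
t 18.825 local [-21.3 100.   37.4] F [-0.1  0.3 -0.1] tool x yaw-board -0.001 w 0.1
0 5 local -21 80 lin [ 0.4 20.  -0.6] rz -0.001
0 0 local -21 75 lin [ 0.4 25.  -0.6] rz -0.001
-0.005 0 local -21 75 lin [ 0.3 25.5 -0.6] rz -0.006
```

Call:
{"fn": "arm_command", "kwargs": {"rows": [{"grip": 0,"linear": [0,12,0],"rot": [0,0,0]},{"grip": 0,"linear": [0,20,0],"rot": [0,0,0]},{"grip": 0,"linear": [0,23,0],"rot": [0,0,0]},{"grip": 0,"linear": [0,25,0],"rot": [0,0,0]},{"grip": 0,"linear": [0,25.5,0],"rot": [0,0,0]},{"grip": 0,"linear": [0,25.5,0],"rot": [0,0,0]}]}}

```text
clock: 19.58
position: [495.9, 91.1, 38.9]
ee_rot: [0.997, -0.082, 0.0, -0.0]
contact_force: [0.8, 1.9, 0.3]
gripper_width: -0.3
grasp_force: 0.5
```

```bash
python3 -c "
from h import *
where()"
```

```text
t 19.575 local [-20.4  75.7  38.9] F [0.8 1.9 0.3] tool x yaw-board 0.0 w -0.3
```

Call:
{"fn": "arm_command", "kwargs": {"rows": [{"grip": 0,"linear": [0,-10,0],"rot": [0,0,0]},{"grip": 0,"linear": [0,-28,0],"rot": [0,0,0]},{"grip": 0,"linear": [0,-30,-60],"rot": [0,0,0]},{"grip": 0,"linear": [0,-30,-120],"rot": [0,0,0]},{"grip": 0,"linear": [0,-90,-130],"rot": [0,0,0]},{"grip": 0,"linear": [0,-150,-130],"rot": [0,0,0]},{"grip": 0,"linear": [0,-170,-130],"rot": [0,0,0]},{"grip": 0,"linear": [0,-170,-130],"rot": [0,0,0]}]}}

```text
clock: 20.58
position: [522.6, 260.0, 167.7]
ee_rot: [0.997, -0.081, -0.001, 0.001]
contact_force: [-0.3, -0.9, -0.1]
gripper_width: 0.1
grasp_force: 0.0
```

```bash
python3 k3.py; python3 k2.py | grep -v exp
```

```text
t 20.575 local [-21.5 246.7 167.7] F [-0.3 -0.9 -0.1] tool x yaw-board 0.002 w 0.1
top [(np.float64(0.802), np.float64(0.01), np.float64(-0.5)), (np.float64(0.801), np.float64(0.03), np.float64(0.0)), (np.float64(0.799), np.float64(-0.01), np.float64(-1.0)), (np.float64(0.796), np.float64(0.02), np.float64(-0.5)), (np.float64(0.792), np.float64(0.04), np.float64(0.0)), (np.float64(0.787), np.float64(-0.02), np.float64(-1.0))] off0: [(np.float64(0.801), np.float64(0.03)), (np.float64(0.792), np.float64(0.04)), (np.float64(0.786), np.float64(0.02)), (np.float64(0.762), np.float64(0.05))]
scene [(np.float64(0.836), np.float64(0.06), np.float64(-1.5)), (np.float64(0.834), np.float64(0.05), np.float64(-1.5)), (np.float64(0.832), np.float64(0.04), np.float64(-1.0)), (np.float64(0.831), np.float64(0.07), np.float64(-1.5)), (np.float64(0.831), np.float64(0.03), np.float64(-1.0)), (np.float64(0.83), np.float64(0.08), np.float64(-2.0))] off0: [(np.float64(0.818), np.float64(-0.02)), (np.float64(0.814), np.float64(-0.01)), (np.float64(0.811), np.float64(-0.03)), (np.float64(0.808), np.float64(-
[... 169 characters left out ...]
, (np.float64(0.42), np.float64(0.01)), (np.float64(0.41), np.float64(0.02))]
yel 218 [252.  181.2] dir 102.5 box [246 163  15  40]
red 152 [247.4 216.5] dir 93.9 box [244 203  10  31]
keeper_tip 0.71 [69.  58.1]
keeper_tip 0.61 [-58.  56.]
red_mark 0.78 [-50.8  56.6]
scene [(np.float64(0.08), np.float64(-0.04)), (np.float64(0.08), np.float64(-0.03)), (np.float64(0.08), np.float64(-0.05)), (np.float64(0.07), np.float64(-0.06))]
yel 11 [245.4 223.2] dir 87.7 box [245 220   2   7]
yel 378 [282.1 244. ] dir 157.4 box [264 234  37  22]
red 42 [304.5 234.5] dir 95.1 box [301 231   7   9]
red 49 [311.3 244.8] dir 162.4 box [301 241  20   8]
keeper_tip 0.67 [-40.2  62.4]
red_mark 0.63 [-35.7  58.4]
```

```bash
python3 -c "
from h import *
where();print(job.job_done())"
```

```text
t 20.975 local [-20.6 244.4 168.9] F [-0.2  0.   0.3] tool x yaw-board -0.002 w -0.1
the job is handed in; nothing more can be done
None
```

The job is handed in at 21 s: the blank is pushed home (12 N against the blue stop, confirmed in the picture), the keeper measures square to within about 0.02 rad with its tip over the red mark, and the arm is clear; an early pass at the wrong height skimmed the blank's top without shifting it.

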